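# Set up the stirring station for a batch

## Task

Get the stirring station ready for a batch: stand the beaker in the middle of the stirrer's round plate and put its lid on top, seated flat on the rim, to keep dust out. On the steel tray line up the three ingredients in the order they will be added, upright in a straight row along its long middle line, evenly spaced over its length: the squat jar in the centre of the tray, the tall bottle between the jar and the end nearest the stirrer, the small vial between the jar and the other end. Set each thing down upright rather than dropping it, and leave the wash bottle, the flask and the carton of wipes where they are.

Things in the scene. Friction and masses are not known exactly. Their poses are not given: they have to be found in the camera images.
- beaker: Open, empty 150 ml glass beaker: outside diameter 56 mm, inside 50 mm, height 80 mm, about 90 g. Origin: centre of its underside; its z axis is up and it is round, so its yaw means nothing. Stands upright on the bench.
- cover: The beaker's white plastic lid, 50 g, lying knob up. From below: tapered locating plug 0 to 6 mm (32 mm across at its foot, 40 at the disc), disc 62 mm across 6 to 11 mm, upright round knob 16 mm across 11 to 33 mm. Origin: centre of the plug's foot, on which it lies; seated with the plug inside the rim, it is 74 mm above the beaker's origin. z up; round, yaw means nothing.
- tall_bottle: Tall amber glass bottle with a plain paper band and a black screw cap, about 200 g: 48 mm across, 120 mm tall. The shoulder narrows from 78 mm up; the cap is 28 mm across, from 100 to 120 mm up. Origin: centre of its underside; its z axis is up and it is round, so its yaw means nothing. The first ingredient.
- squat_jar: Squat white plastic jar with an aluminium lid, about 120 g: 48 mm tall; body 51 mm across, lid 54 mm across from 30 to 48 mm up. Origin: centre of its underside; its z axis is up and it is round, so its yaw means nothing. The second ingredient.
- vial: Small amber glass vial with a white cap, about 40 g: body 28 mm across up to 42 mm, cap 25 mm across from 45 to 61 mm, 61 mm tall in all. Origin: centre of its underside; its z axis is up and it is round, so its yaw means nothing. The third ingredient.
- stirrer: White magnetic stirrer, fixed: housing 150 mm wide (y) by 165 mm deep (x), with a raised round metal plate 125 mm across, its flat top 74 mm above the bench. Origin: on the bench under the plate's centre; the housing reaches from 95 mm in front (-x: dark panel, knobs 12 mm proud) to 70 mm behind. z up. It stands left or right of the tray, turned by up to 9 degrees.
- tray: Shallow stainless steel tray, fixed where it lies: 280 mm long (its y) by 130 mm wide (its x), 14 mm high rim with 3 mm walls. Origin: centre of its underside, at bench level; the inner floor is 3 mm above it. z up. Turned by up to about 12 degrees from square to the robot.
- wash_bottle: Bystander: white plastic wash bottle with a bent spout, 66 mm across, about 178 mm tall, loose, behind the stirrer and tray. Origin: centre of its underside. Leave alone.
- flask: Bystander: stoppered conical glass flask, 80 mm across the foot, 126 mm tall, loose, at the robot's right. Origin: centre of its underside. Leave alone.
- wipes_carton: Bystander: pale carton of paper wipes, 115 by 115 mm, 75 mm tall with a tuft of paper to 93 mm, loose, at the robot's left. Origin: centre of its underside. Leave alone.

How it is judged:
By the outcome, as a careful person would: the job done as asked, in the order asked, and still so for the second after the job is handed in, with the robot touching nothing.
It also fails if it takes over 123 s, if anything falls off the work surface, if the arm or the gripper's body presses on something with over 40 N, if the wrist force passes 120 N, or if a joint passes its speed limit or range.

## Robot

A 6-joint arm with a two-finger parallel gripper is mounted at the origin on the work surface. World frame = base frame: x ahead of the robot, y to its left, z up, the work surface at z = 0. Lengths are in m, angles in rad, forces in N, time in s.
With the tool pointing down it reaches from about 0.35 to 0.85 m from the base axis. Payload 8.1 kg.
Tool frame: the origin (TCP) lies at the very end of the fingers, on their centre line; the grasp point (between the pads) lies 19 mm behind it; z points along the fingers, y is the line along which they close (so a half turn about z gives the same grasp; the last joint's range is limited). The gripper opens to 93 mm and grips with 3 to 60 N. Pads are 15 mm wide; open, the fingers measure 128 mm over their backs; the gripper's body (75 mm by 188 mm) begins 65 mm behind the grasp point.
Start: joints at [-1.365, 0.13, 1.488, -0, 1.523, -0.085], TCP at [0.172, -0.575, 0.219] pointing down, gripper open.
Joint ranges: [-2.96, 2.96], [-0.89, 2.26], [0.02, 2.5], [-1.34, 4.48], [0, 2.73], [-2.66, 2.66]. Speed limits (rad/s): [2.39, 2.39, 2.79, 3.14, 3.14, 3.14].

## Interface

Orientations are given as a rotation vector (axis times angle).
In Python, from plant import monitor, eyes, ticket gives the robot as it stands.
- The arm moves only by the tool arm_command, never from a script. Its argument "deltas" is a list that holds one entry, the list of rows, each a list of 6 numbers: the shift along the world's x, y, z in cm, then the turn, a rotation vector about the world's x, y, z in degrees. In form: [[[tx, ty, tz, rx, ry, rz], ...]]. A call has 1 to 12 rows; each row shifts and turns the commanded pose from where the row before left it; what a row does not reach is not made up. A row lasts 1/12 s, in which the tool goes at most 41.7 mm and 7.16 degrees, less where a joint would pass 70% of its speed; a pose out of reach is approached as far as the arm can. A call is refused whole if a number of a shift passes 4.17 or a number of a turn 7.16, either way. A call with a gripper value outside its range is refused whole. "gripper" is the opening, from -1 (shut) to 1 (fully open), set as the call begins (left out, the last holds). The fingers move at their own pace and stop on an object; "squeeze" is the grip in N (left out, the last holds). Time passes only in rows, so rows that do not move let the fingers close. It gives the time, the measured TCP pose, the force, the opening and the grip force at its end, in the units of the state.
- monitor.read_state(): the state, without advancing time (a new reading comes with each control period).
- eyes.read_camera(name): name is "scene" or "top" or "wrist"; returns the picture (480x640x3 uint8, blue, green, red); there is no depth.
- eyes.camera_model(name): a dict with "fx", "fy", "cx", "cy" (pixels), "rvec" (rotation vector, rad) and "tvec" (3), from world to camera coordinates, as OpenCV has them. Camera axes: x right, y down, z forward; pixel columns grow to the right and rows downward; lengths in m; the calibration is good to about 2 mm. A picture is of the moment at which its call begins: read the wrist's pose just before it. camera_model takes no time and is no camera call; for the wrist camera it gives the pose at the moment of the call.
- ticket.close_job(): hands the job in; it is judged then, once.
The state is a dict: "t": time; "q": joint angles; "dq": joint speeds; "joint_torque": joint torques, N m; "tool_pos": TCP position; "orientation": TCP orientation; "force": force on the tool from outside, world axes, zero at the start; "wrist_torque": the same for the moment, N m; "opening": finger opening in m; "gripper_force": force on a finger pad.
Only numpy, scipy, OpenCV 4.12 (cv2) and the standard library are available. Lean on these libraries where they do the work, as an engineer would, in place of code of your own. Each camera call takes 0.05 s, during which the arm holds its last target. There are 200 camera calls.

## Working session

There is one attempt and no reset: what is moved stays moved. The work goes in short steps, Python scripts to look and compute and a tool call to move; the robot and the scene stay as the last step left them, time stands still between calls to the robot, and variables do not carry over. Pictures are saved under pics/ and viewed, at most 15 in all, crops included, and the job is handed in when it is done.

Besides the shell and the picture viewer there is one more tool, called as a command line: name --argument value ..., lists and objects as JSON in quotes. arm_command: Moves the arm, as the interface text tells. Its arguments: {"type":"object","properties":{"deltas":{"type":"array"},"gripper":{"type":"number"},"squeeze":{"type":"number"}},"required":["deltas"]}

```bash
mkdir -p pics; ls
python3 - <<'E'
from plant import monitor, eyes
import cv2
print(monitor.read_state())
for n in ["scene","top"]:
    cv2.imwrite(f"pics/{n}0.png",eyes.read_camera(n)); print(n,eyes.camera_model(n))
E
```

```text
pics
{'t': 0.0, 'q': array([-1.36536677e+00,  1.31136703e-01,  1.48926199e+00,  1.64941030e-05,
        1.52304577e+00, -8.54040440e-02]), 'dq': array([-1.35035504e-04,  1.12883715e-03, -2.41377175e-04, -8.66124090e-04,
        5.35225712e-05,  3.60066029e-04]), 'joint_torque': array([ 2.00401526e-03, -5.59846902e+01, -4.91761565e+01,  7.69107789e-02,
        3.53016669e-02, -1.47401961e-04]), 'tool_pos': array([ 0.17195712, -0.57422694,  0.21761159]), 'orientation': array([-3.10660525e+00, -4.54962754e-01,  1.48542440e-04]), 'force': array([ 0.28953234, -0.37060537, -0.17594231]), 'wrist_torque': array([-0.03288306, -0.05298977,  0.00585883]), 'gripper_force': 0.0, 'opening': 0.09307586140252318}
scene {'fx': 524.6971334815057, 'fy': 524.6971334815057, 'cx': 332.1135381379216, 'cy': 236.5632396363689, 'rvec': array([ 1.99224428,  1.43285115, -0.6010107 ]), 'tvec': array([-0.22123876, -0.399141  ,  1.73021922])}
top {'fx': 494.64499044812203, 'fy': 494.64499044812203, 'cx': 320.2832777254307, 'cy': 239.86336882658122, 'rvec': array([ 2.1735362 , -2.13498578,  0.14167757]), 'tvec': array([-0.00949914,  0.60022872,  1.30468985])}
```

View pics/top0.png

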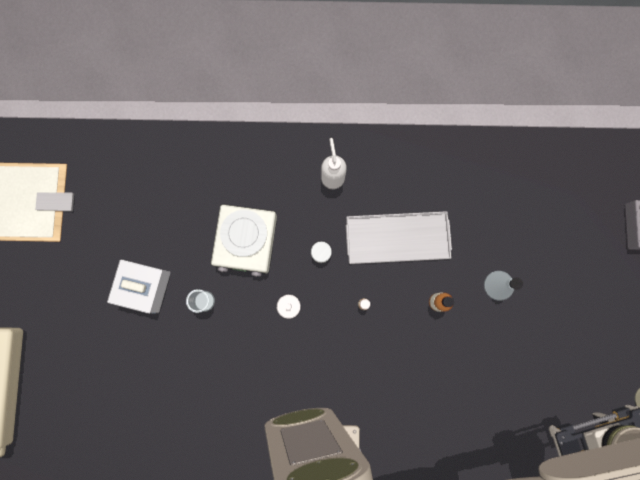

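View pics/scene0.png

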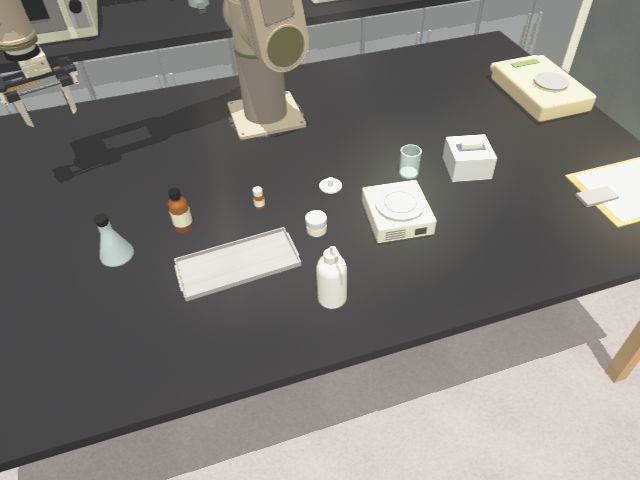

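The top view shows the stirrer at about (244,237), tray (398,238), jar (321,252), cover (288,307), vial (364,304), bottle (441,302) and beaker (200,301). The bystanders are the wash bottle (333,172), flask (499,286) and carton (138,287). The stirrer is on the tray's +y side. Next I'll get coarse positions.

```bash
cat > h.py <<'E'
import numpy as np, cv2
from plant import monitor, eyes
def cam(m):
    R=cv2.Rodrigues(np.array(m["rvec"]))[0]; return R,-R.T@np.array(m["tvec"])
def ray(m,u,v,z):
    "pixel -> world point on the plane at height z"
    R,c=cam(m); d=R.T@np.array([(u-m["cx"])/m["fx"],(v-m["cy"])/m["fy"],1.0])
    return c+d*(z-c[2])/d[2]
def proj(m,P):
    R,c=cam(m); p=R@(np.array(P,float)-c); return np.array([m["fx"]*p[0]/p[2]+m["cx"],m["fy"]*p[1]/p[2]+m["cy"]])
def rays(m,pts,z): return np.array([ray(m,u,v,z) for u,v in pts])
def shot(n,f=None):
    m=eyes.camera_model(n); im=eyes.read_camera(n)
    if f: cv2.imwrite("pics/"+f,im)
    return m,im
def fitc(P):
    "least squares circle through xy points"
    A=np.c_[2*P[:,:2],np.ones(len(P))]; s=np.linalg.lstsq(A,(P[:,:2]**2).sum(1),rcond=None)[0]
    return s[:2],np.sqrt(s[2]+s[:2]@s[:2])
E
python3 - <<'E'
from h import *
m=eyes.camera_model("top"); im=cv2.imread("pics/top0.png")
print("cam",cam(m)[1])
g=im.max(2); mask=(g>70).astype(np.uint8); mask[:125]=0; mask[400:]=0
cs,_=cv2.findContours(mask,cv2.RETR_EXTERNAL,cv2.CHAIN_APPROX_NONE)
for c in cs:
    if cv2.contourArea(c)<30: continue
    (u,v),wh,a=cv2.minAreaRect(c)
    print(np.round([u,v]),np.round(wh),round(a),cv2.contourArea(c),ray(m,u,v,0.0).round(3))
for n,(u,v),z in [("jar",(321,252),.048),("cover",(288.5,307),.011),("vial",(365,304),.061),("bottle",(447,301),.12),("plate",(244,232),.074),("beaker top",(206,301),.08)]:
    print(n,ray(m,u,v,z).round(3))
c=max([c for c in cs if 340<c[:,0,0].mean()<455 and 200<c[:,0,1].mean()<270],key=cv2.contourArea)
b=cv2.boxPoints(cv2.minAreaRect(c)); P=rays(m,b,.014); print("tray",P.round(3),P.mean(0).round(4))
ms=eyes.camera_model("wrist"); print("wrist",cam(ms), ms["fx"])
v=im[200:330,180:470]; cv2.imwrite("pics/topcrop.png",cv2.resize(v,None,fx=2.7,fy=2.7,interpolation=cv2.INTER_CUBIC))
E
```

```text
cam [4.25470540e-01 8.58643347e-04 1.37169765e+00]
[636. 393.] [12.  5.] 90 43.5 [ 0.205 -0.857  0.   ]
[ 12. 362.] [73. 23.] 90 1410.0 [0.256 0.831 0.   ]
[365. 303.] [15. 16.] 45 145.0 [ 0.433 -0.124  0.   ]
[441. 301.] [26. 22.] 9 323.0 [ 0.443 -0.334  0.   ]
[199. 299.] [26. 32.] 76 601.5 [0.434 0.331 0.   ]
[288. 305.] [31. 31.] 56 537.0 [0.423 0.087 0.   ]
[498. 284.] [32. 32.] 6 747.5 [ 0.49  -0.494  0.   ]
[138. 286.] [56. 54.] 18 2511.5 [0.467 0.501 0.   ]
[321. 250.] [24. 24.] 41 404.0 [ 0.577 -0.001  0.   ]
[396. 234.] [ 58. 112.] 88 5193.5 [ 0.627 -0.211  0.   ]
[242. 239.] [71. 71.] 12 3851.5 [0.604 0.22  0.   ]
[632. 224.] [49. 14.] 90 575.5 [ 0.668 -0.875  0.   ]
[ 37. 202.] [81. 74.] 90 5249.0 [0.7   0.803 0.   ]
[334. 163.] [30. 52.] 9 879.0 [ 0.827 -0.033  0.   ]
[512. 127.] [  4. 255.] 90 445.0 [ 0.944 -0.545  0.   ]
jar [ 0.566 -0.001  0.048]
cover [0.418 0.085 0.011]
vial [ 0.43  -0.119  0.061]
bottle [ 0.441 -0.32   0.12 ]
plate [0.613 0.204 0.074]
beaker top [0.43  0.294 0.08 ]
tray [[ 0.698 -0.051  0.014]
 [ 0.715 -0.363  0.014]
 [ 0.552 -0.366  0.014]
 [ 0.536 -0.058  0.014]] [ 0.6254 -0.2093  0.014 ]
wrist (array([[ 0.28711467, -0.95789373, -0.00218272],
       [-0.92704106, -0.27843927,  0.25113033],
       [-0.24116393, -0.07007974, -0.96795082]]), array([ 0.23920636, -0.55434053,  0.38458301])) 353.40372662784597
```

arm_command --deltas '[[[2.7, 2.9, 0.9, 0, 0, -1.39], [2.7, 2.9, 0.9, 0, 0, -1.39], [2.7, 2.9, 0.9, 0, 0, -1.39], [2.7, 2.9, 0.9, 0, 0, -1.39], [2.7, 2.9, 0.9, 0, 0, -1.39], [2.7, 2.9, 0.9, 0, 0, -1.39], [2.7, 2.9, 0.9, 0, 0, -1.39], [2.7, 2.9, 0.9, 0, 0, -1.39], [2.7, 2.9, 0.9, 0, 0, -1.39], [2.7, 2.9, 0.9, 0, 0, -1.39], [2.7, 2.9, 0.9, 0, 0, -1.39], [2.7, 2.9, 0.9, 0, 0, -1.39]]]'

```text
t: 1.1
tool_pos: [0.4969, -0.225, 0.3268]
orientation: [-3.141, 0.002, 0.001]
force: [0.9, -0.6, 0.4]
opening: 0.0927
gripper_force: 0.0
```

arm_command --deltas '[[[1.0, 0, 0, 0, 0, 0], [1.0, 0, 0, 0, 0, 0], [0, 0, 0, 0, 0, 0], [0, 0, 0, 0, 0, 0]]]'

```text
t: 1.43
tool_pos: [0.5154, -0.2276, 0.3255]
orientation: [-3.141, 0.001, 0.003]
force: [0.1, 0.2, 0.1]
opening: 0.093
gripper_force: 0.0
```

Run:
```python
from h import *
import pickle
m,im=shot("wrist","w1.png"); pickle.dump(m,open("w1.pkl","wb"))
s=monitor.read_state(); print(s["t"],s["tool_pos"],s["orientation"],cam(m)[1],cam(m)[0][2])
```

```text
1.4833 [ 0.51511041 -0.22780493  0.32564467] [-3.14102065e+00  2.39682066e-03  2.91996613e-03] [ 0.5859188  -0.22740691  0.49218392] [-0.25345316  0.00127194 -0.96734682]
```

arm_command --deltas '[[[0, 4.1, 0, 0, 0, 0], [0, 4.1, 0, 0, 0, 0], [0, 4.1, 0, 0, 0, 0], [0, 4.1, 0, 0, 0, 0], [0, 4.1, 0, 0, 0, 0], [0, 4.1, 0, 0, 0, 0], [0, 4.1, 0, 0, 0, 0], [0, 4.1, 0, 0, 0, 0], [0, 4.1, 0, 0, 0, 0], [0, 0, 0, 0, 0, 0], [0, 0, 0, 0, 0, 0], [0, 0, 0, 0, 0, 0]]]'

```text
t: 2.48
tool_pos: [0.5159, 0.1408, 0.3264]
orientation: [3.141, -0.002, -0.001]
force: [-0.7, -0.6, 0.6]
opening: 0.0933
gripper_force: 0.0
```

Run:
```python
from h import *
import pickle
m,im=shot("wrist","w2.png"); pickle.dump(m,open("w2.pkl","wb"))
s=monitor.read_state(); print(s["t"],s["tool_pos"],s["orientation"],cam(m)[1],cam(m)[0][2])
```

```text
2.5333 [0.51610902 0.14029498 0.32648046] [ 3.14091476e+00 -3.61643775e-03 -4.20184582e-04] [0.58613412 0.14112424 0.49320397] [-2.51909304e-01 -3.49614639e-06 -9.67750847e-01]
```

View pics/w1.png

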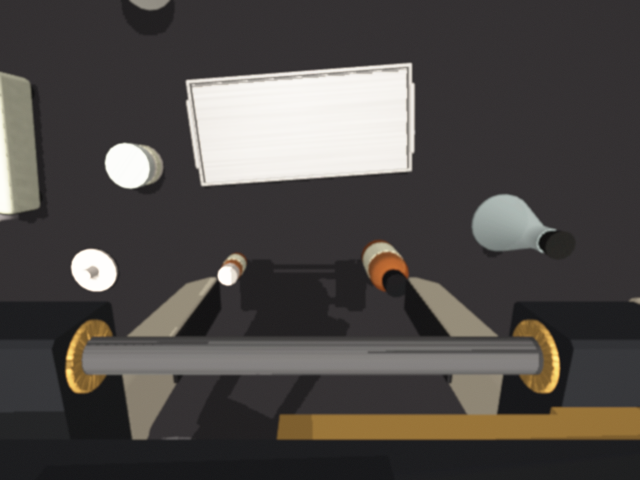

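View pics/w2.png

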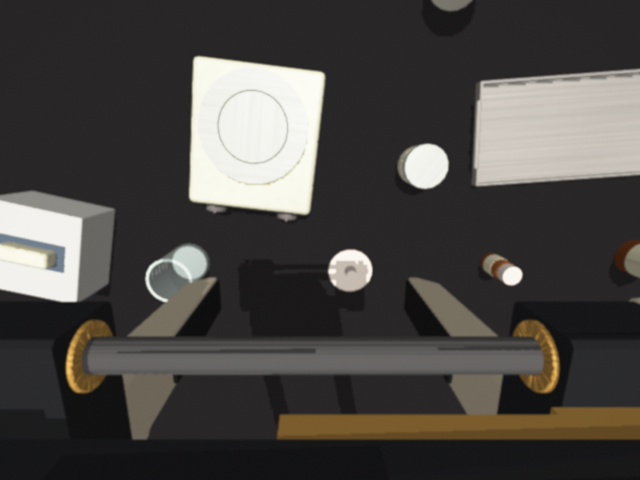

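w1 shows the tray rim corners at about (187,81), (411,64), (411,171) and (203,185). It also shows the jar (128,165), cover (94,270), vial cap (229,274) and bottle cap (396,282). w2 shows the stirrer plate ring centred near (253,127), the beaker rim near (169,280) with its foot near (186,263), and the cover at (350,270).

```bash
cat > meas.py <<'E'
from h import *
import pickle
L=lambda n:(pickle.load(open(n+".pkl","rb")),cv2.imread(f"pics/{n}.png"))
def blob(im,cond,u,v):
    k,lab=cv2.connectedComponents(cond.astype(np.uint8)); l=lab[v,u]
    c=max(cv2.findContours((lab==l).astype(np.uint8),cv2.RETR_EXTERNAL,cv2.CHAIN_APPROX_NONE)[0],key=cv2.contourArea)
    return c[:,0,:].astype(float)
def circ(m,c,z): # min enclosing + lsq on plane
    P=rays(m,cv2.convexHull(c.astype(np.float32))[:,0],z); (x,y),r=cv2.minEnclosingCircle(P[:,:2].astype(np.float32)); f,rr=fitc(P)
    return np.round([x,y,r,*f,rr],4)
E
python3 - <<'E'
from meas import *
m1,a=L("w1"); m2,b=L("w2"); g1=cv2.cvtColor(a,6); g2=cv2.cvtColor(b,6)
# tray: long edges
P=rays(m1,blob(a,g1>110,300,130),.014)
H=cv2.minAreaRect(P[:,:2].astype(np.float32)); print("tray rect",H)
hand=rays(m1,[(187,81),(411,64),(411.5,171),(202.5,185)],.014); print("tray hand",hand.round(4),hand.mean(0))
P=P[:,:2]; c=hand[:,:2].mean(0); e=hand[0,:2]-hand[1,:2]; e/=np.linalg.norm(e); n=np.array([-e[1],e[0]])
d=(P-c)@np.c_[e,n]; ls=[]
for s in (1,-1):
    q=P[(s*d[:,1]>.05)&(abs(d[:,0])<.12)]; q=q[abs((q-c)@n*s-np.median((q-c)@n*s))<.006]
    vx,vy,x,y=cv2.fitLine(q.astype(np.float32),cv2.DIST_HUBER,0,.01,.01).ravel(); ls.append((np.degrees(np.arctan2(vy,vx))%180,(q-c)@n@np.ones(len(q))/len(q),len(q)))
print("long edges ang,off",ls,"e",e,"angle of e",np.degrees(np.arctan2(e[1],e[0])))
for thr in (150,180,205): print("jar",thr,circ(m1,blob(a,g1>thr,128,160),.048),circ(m2,blob(b,g2>thr,424,165),.048))
print("cover",circ(m1,blob(a,g1>100,88,262),.011),circ(m2,blob(b,g2>100,340,260),.011))
for thr in (150,200): print("vial cap",circ(m1,blob(a,g1>thr,229,275),.061),circ(m2,blob(b,g2>thr,512,275),.061))
print("bottle",ray(m1,396,282,.12),"beaker rim",ray(m2,169,280,.08),"base",ray(m2,188,263,.0), "wash",ray(m2,450,0,0))
hs=a[...,0].astype(int); org=(a[...,2].astype(int)-hs>60); print("bottle orange",circ(m1,blob(a,org,385,266),.078))
# plate ring
yy,xx=np.mgrid[:480,:640]; rr=np.hypot(xx-253,yy-127); bl=cv2.GaussianBlur(g2,(0,0),6); dk=(rr>28)&(rr<42)&(g2.astype(int)<bl.astype(int)-10)
q=np.argwhere(dk)[:,::-1]; P=rays(m2,q,.074); print("ring",len(q),fitc(P))
o=rays(m2,blob(b,g2>140,220,100),.0); 
print("housing",cv2.minAreaRect(rays(m2,blob(b,g2>140,220,100),.066)[:,:2].astype(np.float32)))
E
```

```text
tray rect ((0.616716742515564, -0.21302363276481628), (0.13261476159095764, 0.28898337483406067), 3.9972336292266846)
tray hand [[ 0.6709 -0.0705  0.014 ]
 [ 0.6901 -0.3487  0.014 ]
 [ 0.5606 -0.3585  0.014 ]
 [ 0.5422 -0.0797  0.014 ]] [ 0.615936   -0.21438819  0.014     ]
long edges ang,off [(np.float32(93.96488), np.float64(0.06476323444754857), 180), (np.float32(93.96344), np.float64(-0.06660346106942239), 193)] e [-0.06887859  0.99762505] angle of e 93.94957995248551
jar 150 [ 0.5707 -0.0059  0.0342  0.5707 -0.0051  0.0305] [0.5692 0.0013 0.0276 0.5691 0.0011 0.027 ]
jar 180 [5.693e-01 4.000e-04 2.760e-02 5.690e-01 4.000e-04 2.700e-02] [0.5694 0.0009 0.0269 0.5691 0.001  0.0265]
jar 205 [0.5691 0.0006 0.027  0.569  0.0006 0.0267] [0.5692 0.0009 0.0263 0.5692 0.0009 0.0259]
cover [0.4215 0.0876 0.034  0.421  0.0873 0.0332] [0.4211 0.0871 0.0327 0.4215 0.0871 0.0322]
vial cap [ 0.4328 -0.118   0.0157  0.4329 -0.1175  0.0143] [ 0.4318 -0.1167  0.0139  0.4314 -0.1169  0.013 ]
vial cap [ 0.4316 -0.1164  0.0132  0.4312 -0.1165  0.0124] [ 0.4312 -0.117   0.0123  0.4312 -0.1173  0.012 ]
bottle [ 0.44427755 -0.32077108  0.12      ] beaker rim [0.43238961 0.3188689  0.08      ] base [0.42899477 0.32278287 0.        ] wash [ 7.65725910e-01 -2.75701062e-02  5.55111512e-17]
bottle orange [ 0.4429 -0.32    0.026   0.4426 -0.3202  0.0246]
ring 498 (array([0.61317295, 0.20849676]), np.float64(0.03922085898013125))
housing ((0.6004637479782104, 0.20845359563827515), (0.14676976203918457, 0.16136102378368378), 83.30782318115234)
```

arm_command --deltas '[[[-1.4, 3.0, -2.0, 0, 0, 0], [-1.4, 3.0, -2.0, 0, 0, 0], [-1.4, 3.0, -2.0, 0, 0, 0], [-1.4, 3.0, -2.0, 0, 0, 0], [-1.4, 3.0, -2.0, 0, 0, 0], [-1.4, 3.0, -2.0, 0, 0, 0], [0, 0, 0, 0, 0, 0], [0, 0, 0, 0, 0, 0], [0, 0, 0, 0, 0, 0]]]'

```text
t: 3.28
tool_pos: [0.4332, 0.3206, 0.2072]
orientation: [3.141, -0.003, 0.001]
force: [0.0, -0.0, 0.4]
opening: 0.0929
gripper_force: 0.0
```

Run:
```python
from h import *
import pickle
m,im=shot("wrist","w3.png"); pickle.dump(m,open("w3.pkl","wb"))
s=monitor.read_state(); print(s["t"],s["tool_pos"],s["orientation"]); print(proj(m,s["tool_pos"]))
```

```text
3.3333 [0.43365814 0.32060555 0.20775144] [-3.14136044e+00  4.19743203e-03 -2.56318549e-03]
[312.89898419 294.57921942]
```

View pics/w3.png

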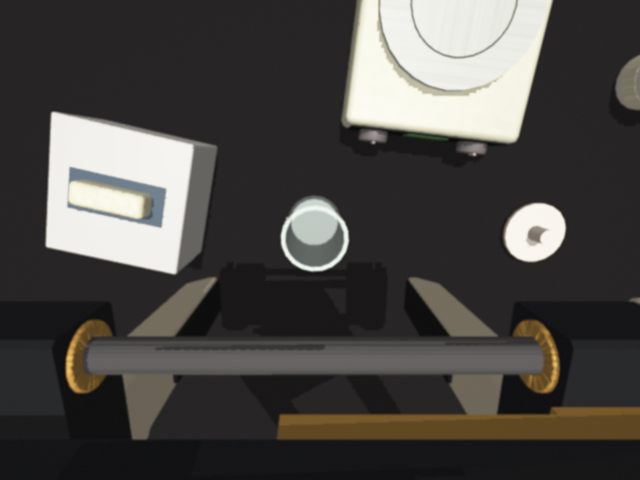

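The beaker rim is centred at about (314.5, 238.5) in w3, spanning columns 281–349 and rows 206–271.

Run:
```python
from meas import *
m,a=L("w3"); 
print(ray(m,314.5,238.5,.08), fitc(rays(m,[(281,238.5),(349,238.5),(314.5,206),(314.5,271)],.08)))
g=cv2.cvtColor(a,6); yy,xx=np.mgrid[:480,:640]; k=(g>165)&(abs(xx-315)<40)&(abs(yy-238)<38)
P=rays(m,np.argwhere(k)[:,::-1],.08); f,r=fitc(P)
for _ in range(5):
    d=abs(np.hypot(*(P[:,:2]-f).T)-r); f,r=fitc(P[d<max(.002,np.median(d))])
print(f,r,k.sum())
print(monitor.read_state()["tool_pos"])
```

```text
[0.43177102 0.31901252 0.08      ] (array([0.43109687, 0.31858255]), np.float64(0.028887243408164696))
[0.43117159 0.31921489] 0.026561016302929247 2264
[0.43365814 0.32060555 0.20775144]
```

arm_command --deltas '[[[-0.25, -0.15, -3.0, 0, 0, 0], [0, 0, -3.0, 0, 0, 0], [0, 0, -3.0, 0, 0, 0], [0, 0, -3.0, 0, 0, 0], [0, 0, -3.0, 0, 0, 0], [0, 0, -2.0, 0, 0, 0], [0, 0, -1.0, 0, 0, 0], [0, 0, 0, 0, 0, 0], [0, 0, 0, 0, 0, 0]]]'

```text
t: 4.08
tool_pos: [0.4309, 0.3202, 0.0278]
orientation: [-3.141, 0.003, -0.002]
force: [-1.0, 0.6, 0.0]
opening: 0.0931
gripper_force: 0.0
```

arm_command --deltas '[[[0, 0, 0, 0, 0, 0], [0, 0, 0, 0, 0, 0], [0, 0, 0, 0, 0, 0], [0, 0, 0, 0, 0, 0], [0, 0, 0, 0, 0, 0], [0, 0, 0, 0, 0, 0], [0, 0, 0, 0, 0, 0], [0, 0, 0, 0, 0, 0]]]' --gripper -1 --squeeze 20

```text
t: 4.75
tool_pos: [0.4297, 0.3207, 0.0269]
orientation: [3.142, -0.0, 0.0]
force: [0.2, -1.4, 3.8]
opening: 0.0554
gripper_force: 19.8
```

arm_command --deltas '[[[0, 0, 2.0, 0, 0, 0], [0, 0, 3.0, 0, 0, 0], [0, 0, 4.0, 0, 0, 0], [0, 0, 4.0, 0, 0, 0], [0, 0, 1.0, 0, 0, 0], [0, 0, 0, 0, 0, 0], [0, 0, 0, 0, 0, 0]]]'

```text
t: 5.33
tool_pos: [0.4296, 0.3208, 0.1664]
orientation: [-3.141, 0.0, -0.001]
force: [-0.5, 0.1, -2.1]
opening: 0.0548
gripper_force: 19.8
```

arm_command --deltas '[[[2.0, -1.2, 0, 0, 0, 0], [3.04, -1.87, 0, 0, 0, 0], [3.04, -1.87, 0, 0, 0, 0], [3.04, -1.87, 0, 0, 0, 0], [3.04, -1.87, 0, 0, 0, 0], [2.5, -1.6, 0, 0, 0, 0], [1.6, -0.9, 0, 0, 0, 0], [0, 0, 0, 0, 0, 0], [0, 0, 0, 0, 0, 0], [0, 0, 0, 0, 0, 0]]]'

```text
t: 6.17
tool_pos: [0.6103, 0.209, 0.1638]
orientation: [3.141, -0.0, -0.007]
force: [-0.1, 0.6, -0.9]
opening: 0.0549
gripper_force: 19.8
```

Run:
```python
from h import *
for i in range(3):
    s=monitor.read_state(); print(s["t"],s["tool_pos"],s["orientation"],s["force"],s["opening"],s["gripper_force"])
    m,a=shot("wrist","w4.png")
import pickle; pickle.dump(m,open("w4.pkl","wb"))
```

```text
6.1667 [0.61033586 0.20896651 0.1638248 ] [ 3.14090158e+00 -3.99780084e-04 -6.90309395e-03] [-0.10784739  0.60568726 -0.94509471] 0.054911676223869235 19.829056545859203
6.2167 [0.61042052 0.20937077 0.16460528] [ 3.14109554e+00  5.94841550e-04 -5.16499778e-03] [ 0.31701634 -1.27126625 -1.19138302] 0.05554237623958534 19.829009582754225
6.2667 [0.61064234 0.20959791 0.16529514] [ 3.14129129e+00  1.21823501e-03 -3.55169362e-03] [ 0.47612475 -0.41717061 -0.75989567] 0.05524908148438667 19.828817577799782
```

View pics/w4.png

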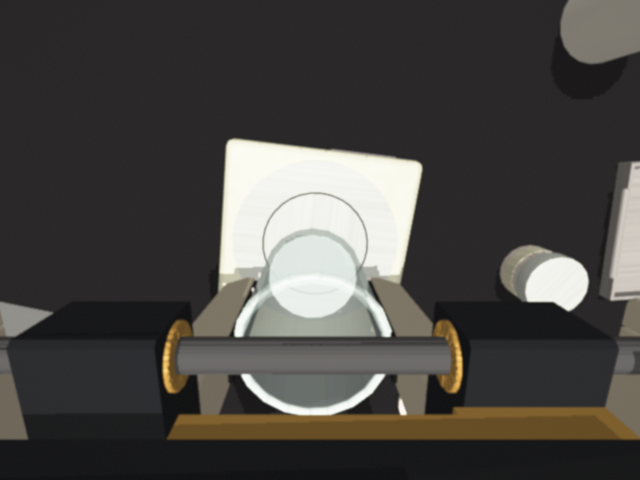

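The ring is centred at about (315,243) in w4, spanning columns 263–368. The held beaker's rim is near (313,344) and its foot near (312,274).

Run:
```python
from meas import *
m,a=L("w4"); s=monitor.read_state(); print(s["tool_pos"])
zb=s["tool_pos"][2]-.0273
print("rim",ray(m,313.5,344,zb+.08),"base",ray(m,312.5,274,zb))
g=cv2.cvtColor(a,6); yy,xx=np.mgrid[:480,:640]; rr=np.hypot(xx-315,yy-243); bl=cv2.GaussianBlur(g,(0,0),6); dk=(rr>42)&(rr<60)&(yy<228)&(g.astype(int)<bl.astype(int)-15)
P=rays(m,np.argwhere(dk)[:,::-1],.074); f,r=fitc(P)
d=abs(np.hypot(*(P[:,:2]-f).T)-r); print("ring",fitc(P[d<.0015]),dk.sum())
```

```text
[0.61090292 0.20971469 0.16585164]
rim [0.61429128 0.20950419 0.21855164] base [0.61240122 0.20982013 0.13855164]
ring (array([0.6129274 , 0.20821686]), np.float64(0.03915264082317603)) 333
```

arm_command --deltas '[[[0, -0.12, -2.0, 0, 0, 0], [0, 0, -2.0, 0, 0, 0], [0, 0, -1.2, 0, 0, 0], [0, 0, -0.6, 0, 0, 0], [0, 0, -0.3, 0, 0, 0], [0, 0, 0, 0, 0, 0], [0, 0, 0, 0, 0, 0], [0, 0, 0, 0, 0, 0], [0, 0, 0, 0, 0, 0]]]'

```text
t: 7.07
tool_pos: [0.6129, 0.2079, 0.1069]
orientation: [-3.141, 0.0, -0.003]
force: [-0.2, 0.3, -0.8]
opening: 0.0553
gripper_force: 19.8
```

arm_command --deltas '[[[0, 0, -0.2, 0, 0, 0], [0, 0, -0.2, 0, 0, 0], [0, 0, 0, 0, 0, 0], [0, 0, 0, 0, 0, 0], [0, 0, 0, 0, 0, 0]]]'

```text
t: 7.48
tool_pos: [0.6121, 0.2077, 0.1015]
orientation: [3.142, -0.001, -0.0]
force: [0.6, 0.0, -1.9]
opening: 0.055
gripper_force: 19.8
```

arm_command --deltas '[[[0, 0, -0.1, 0, 0, 0], [0, 0, 0, 0, 0, 0], [0, 0, 0, 0, 0, 0]]]'

```text
t: 7.73
tool_pos: [0.6124, 0.2077, 0.1009]
orientation: [-3.141, 0.001, -0.001]
force: [-0.7, -0.0, 1.9]
opening: 0.0549
gripper_force: 19.8
```

arm_command --deltas '[[[0, 0, 0, 0, 0, 0], [0, 0, 0, 0, 0, 0], [0, 0, 0, 0, 0, 0], [0, 0, 0, 0, 0, 0], [0, 0, 0, 0, 0, 0], [0, 0, 0, 0, 0, 0]]]' --gripper 1

```text
t: 8.23
tool_pos: [0.6121, 0.2077, 0.1006]
orientation: [3.142, -0.001, -0.0]
force: [-0.4, -0.7, -1.4]
opening: 0.0899
gripper_force: 0.0
```

arm_command --deltas '[[[0, 0, 2, 0, 0, 0], [0, 0, 3, 0, 0, 0], [0, 0, 4, 0, 0, 0], [0, 0, 4, 0, 0, 0], [0, 0, 4, 0, 0, 0], [0, 0, 0, 0, 0, 0], [0, 0, 0, 0, 0, 0], [0, 0, 0, 0, 0, 0], [0, 0, 0, 0, 0, 0]]]'

```text
t: 8.98
tool_pos: [0.6113, 0.2075, 0.2685]
orientation: [3.141, -0.001, -0.005]
force: [-0.2, 0.0, -1.3]
opening: 0.0929
gripper_force: 0.0
```

Run:
```python
from h import *
import pickle
m,im=shot("wrist","w5.png"); pickle.dump(m,open("w5.pkl","wb"))
s=monitor.read_state(); print(s["t"],s["tool_pos"],s["orientation"],s["opening"])
```

```text
9.0333 [0.61121286 0.20741543 0.26823441] [ 3.14063850e+00 -5.97795102e-04 -5.55128707e-03] 0.09310008595789862
```

View pics/w5.png

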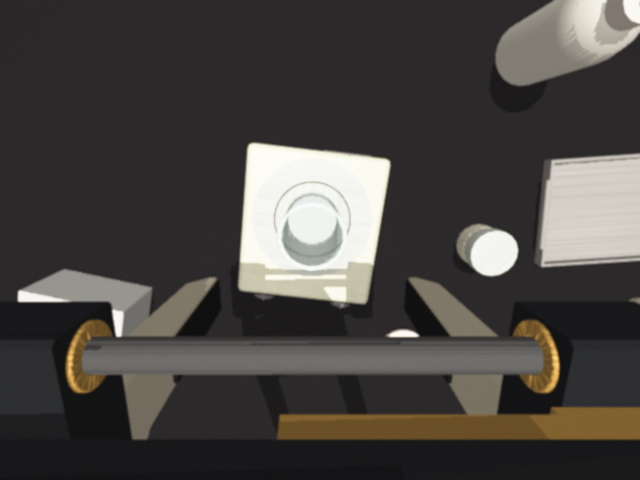

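The beaker stands upright with its foot at (312,219), concentric with the ring at (312,220). Next is the cover.

arm_command --deltas '[[[-2.72, -1.72, 0, 0, 0, 0], [-2.72, -1.72, -1.0, 0, 0, 0], [-2.72, -1.72, -2.5, 0, 0, 0], [-2.72, -1.72, -2.5, 0, 0, 0], [-2.72, -1.72, -2.5, 0, 0, 0], [-2.72, -1.72, -2.5, 0, 0, 0], [-2.72, -1.72, -2.0, 0, 0, 0], [0, 0, 0, 0, 0, 0], [0, 0, 0, 0, 0, 0], [0, 0, 0, 0, 0, 0], [0, 0, 0, 0, 0, 0]]]'

```text
t: 9.95
tool_pos: [0.4235, 0.0877, 0.142]
orientation: [-3.141, 0.0, -0.004]
force: [0.0, -0.3, 0.3]
opening: 0.0929
gripper_force: 0.0
```

Run:
```python
from meas import *
m5,a5=L("w5"); print("beaker rim",ray(m5,313,236,.154),"base",ray(m5,312,219,.074))
m,a=shot("wrist","w6.png"); pickle.dump(m,open("w6.pkl","wb")); g=cv2.cvtColor(a,6)
s=monitor.read_state(); print(s["t"],s["tool_pos"],s["orientation"])
p=proj(m,(.4212,.0872,.011)); print(p, "pred knob",proj(m,(.4212,.0872,.033)))
n,lab,st,ce=cv2.connectedComponentsWithStats((g>100).astype(np.uint8)); 
for i in range(1,n):
    if st[i,4]>300: print(st[i],ce[i].round(1))
l=lab[int(p[1])-25,int(p[0])]; c=max(cv2.findContours((lab==l).astype(np.uint8),0,1)[0],key=cv2.contourArea)[:,0].astype(float); print(circ(m,c,.011))
```

```text
beaker rim [0.6146719 0.2071802 0.154    ] base [0.61366454 0.20803073 0.074     ]
10.0 [0.42366914 0.08774305 0.14221525] [-3.14127406e+00 -1.28584141e-04 -4.42064131e-03]
[313.34139565 238.70843056] pred knob [313.40031228 245.10505874]
[    0     0   246   127 26588] [124.8  57.8]
[ 74   0  64  10 439] [105.9   3.5]
[ 393    0   93   87 6081] [440.2  39.8]
[ 525    0  115   89 9516] [582.5  41.9]
[ 277  203   74   71 4116] [313.5 238.1]
[535 212  42  34 581] [548.9 225.1]
[ 566  221   49   39 1418] [590.4 239.6]
[ 131  278   84   58 1782] [174.5 310.1]
[ 411  279   83   56 1774] [449.9 310.2]
[ 66 328  18  65 442] [ 72.3 362.1]
[453 375  48  35 579] [476.9 387.2]
[0.4209 0.087  0.032  0.4209 0.087  0.0318]
```

View pics/w6.png

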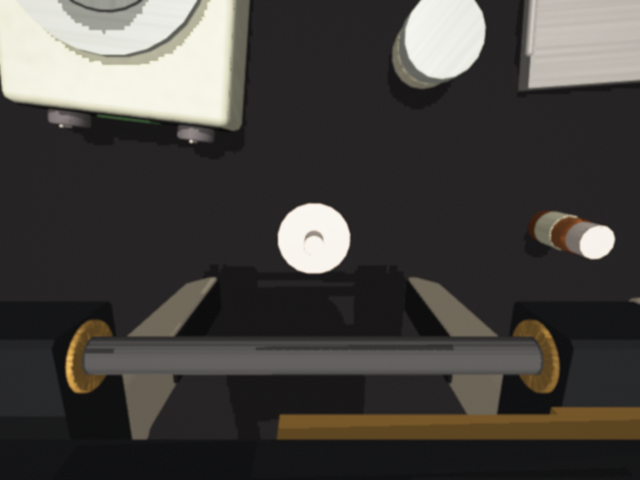

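The cover's disc is centred at (313,238) in w6, with the knob upright just below centre.

arm_command --deltas '[[[-0.24, -0.07, -3, 0, 0, 0], [0, 0, -3, 0, 0, 0], [0, 0, -3, 0, 0, 0], [0, 0, -2, 0, 0, 0], [0, 0, -1.0, 0, 0, 0], [0, 0, 0, 0, 0, 0], [0, 0, 0, 0, 0, 0], [0, 0, 0, 0, 0, 0], [0, 0, 0, 0, 0, 0], [0, 0, 0, 0, 0, 0]]]'

```text
t: 10.83
tool_pos: [0.4208, 0.0867, 0.0222]
orientation: [-3.141, 0.0, -0.004]
force: [0.4, -0.3, -0.2]
opening: 0.0927
gripper_force: 0.0
```

Run:
```python
from h import *
for i in range(4):
    s=monitor.read_state(); print(s["t"],s["tool_pos"]); eyes.read_camera("wrist")
```

```text
10.8333 [0.42080193 0.08673866 0.02219495]
10.8833 [0.42047591 0.08670011 0.02189781]
10.9333 [0.42020217 0.08666424 0.02161073]
10.9833 [0.41995963 0.08663805 0.02138491]
```

arm_command --deltas '[[[0.1, 0, -0.4, 0, 0, 0], [0, 0, -0.2, 0, 0, 0], [0, 0, 0, 0, 0, 0], [0, 0, 0, 0, 0, 0], [0, 0, 0, 0, 0, 0], [0, 0, 0, 0, 0, 0]]]'

```text
t: 11.53
tool_pos: [0.4204, 0.0866, 0.0146]
orientation: [-3.142, 0.001, 0.0]
force: [-0.3, 0.6, -0.2]
opening: 0.0929
gripper_force: 0.0
```

arm_command --deltas '[[[0, 0, 0, 0, 0, 0], [0, 0, 0, 0, 0, 0], [0, 0, 0, 0, 0, 0], [0, 0, 0, 0, 0, 0], [0, 0, 0, 0, 0, 0], [0, 0, 0, 0, 0, 0], [0, 0, 0, 0, 0, 0], [0, 0, 0, 0, 0, 0], [0, 0, 0, 0, 0, 0], [0, 0, 0, 0, 0, 0], [0, 0, 0, 0, 0, 0], [0, 0, 0, 0, 0, 0]]]' --gripper -1 --squeeze 12

```text
t: 12.53
tool_pos: [0.4203, 0.0866, 0.0146]
orientation: [-3.142, 0.001, 0.0]
force: [-0.0, -0.9, -0.1]
opening: 0.0173
gripper_force: 0.0
```

arm_command --deltas '[[[0, 0, 0, 0, 0, 0], [0, 0, 0, 0, 0, 0], [0, 0, 0, 0, 0, 0], [0, 0, 0, 0, 0, 0]]]'

```text
t: 12.87
tool_pos: [0.4204, 0.0866, 0.0146]
orientation: [3.142, -0.0, -0.0]
force: [-0.5, -0.2, 0.1]
opening: 0.0159
gripper_force: 12.0
```

arm_command --deltas '[[[0, 0, 1.5, 0, 0, 0], [0, 0, 3, 0, 0, 0], [0, 0, 4, 0, 0, 0], [0, 0, 4, 0, 0, 0], [0, 0, 4, 0, 0, 0], [0, 0, 3, 0, 0, 0], [0, 0, 1, 0, 0, 0], [0, 0, 0, 0, 0, 0], [0, 0, 0, 0, 0, 0]]]'

```text
t: 13.62
tool_pos: [0.4203, 0.0866, 0.2189]
orientation: [-3.142, 0.001, 0.0]
force: [0.1, -0.0, -1.0]
opening: 0.0161
gripper_force: 12.0
```

arm_command --deltas '[[[1.5, 0.94, 0, 0, 0, 0], [2.7, 1.69, 0, 0, 0, 0], [3.2, 2.01, 0, 0, 0, 0], [3.2, 2.01, 0, 0, 0, 0], [3.2, 2.01, 0, 0, 0, 0], [2.7, 1.69, 0, 0, 0, 0], [1.8, 1.13, 0, 0, 0, 0], [1.0, 0.62, 0, 0, 0, 0], [0, 0, 0, 0, 0, 0], [0, 0, 0, 0, 0, 0], [0, 0, 0, 0, 0, 0], [0, 0, 0, 0, 0, 0]]]'

```text
t: 14.62
tool_pos: [0.6123, 0.207, 0.2187]
orientation: [3.141, -0.001, -0.003]
force: [0.2, 0.3, 0.2]
opening: 0.0161
gripper_force: 12.0
```

Run:
```python
from h import *
import pickle
for i in range(4):
    m,im=shot("wrist","w7.png"); 
s=monitor.read_state(); print(s["t"],s["tool_pos"],s["orientation"],s["opening"],s["gripper_force"])
pickle.dump(m,open("w7.pkl","wb")); t=s["tool_pos"]
print("pred cover disc",proj(m,t+[.0007,.0004,-.0036]),"beaker rim",proj(m,(.614,.2078,.154)))
```

```text
14.8167 [0.6131119  0.20728955 0.22008326] [-3.14143764e+00  9.89021504e-04 -9.45418318e-04] 0.015960331401462913 11.999820917844772
pred cover disc [311.96123247 290.88249233] beaker rim [311.92064004 256.0662682 ]
```

View pics/w7.png

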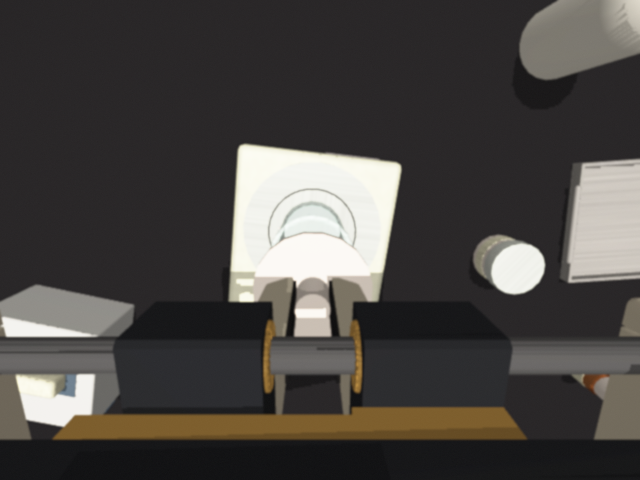

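The cover is held level over the beaker, with its disc's far edge at row 233 and centred at column 313.

arm_command --deltas '[[[0.03, 0.04, -1.5, 0, 0, 0], [0, 0, -1.5, 0, 0, 0], [0, 0, -1.0, 0, 0, 0], [0, 0, -0.5, 0, 0, 0], [0, 0, -0.5, 0, 0, 0], [0, 0, 0, 0, 0, 0], [0, 0, 0, 0, 0, 0], [0, 0, 0, 0, 0, 0], [0, 0, 0, 0, 0, 0]]]'

```text
t: 15.57
tool_pos: [0.6142, 0.2081, 0.1707]
orientation: [-3.141, 0.0, -0.002]
force: [-0.2, 0.1, -0.8]
opening: 0.0162
gripper_force: 12.0
```

Run:
```python
from h import *
import pickle
m=pickle.load(open("w7.pkl","rb")); t=np.array([.6131,.2073,.2200])
print("pred far edge",proj(m,t+[.0317,.0004,-.0036]))
for i in range(4):
    m,im=shot("wrist")
s=monitor.read_state(); print(s["t"],s["tool_pos"],s["force"])
```

```text
pred far edge [311.91198468 232.18643633]
15.7667 [0.61385964 0.20807485 0.17005691] [-0.05852923 -0.18624035  0.0564766 ]
```

arm_command --deltas '[[[-0.05, -0.03, -0.2, 0, 0, 0], [0, 0, -0.2, 0, 0, 0], [0, 0, -0.2, 0, 0, 0], [0, 0, 0, 0, 0, 0], [0, 0, 0, 0, 0, 0], [0, 0, 0, 0, 0, 0]]]'

```text
t: 16.27
tool_pos: [0.6131, 0.2077, 0.1636]
orientation: [3.142, -0.0, -0.0]
force: [0.1, 0.0, -0.4]
opening: 0.0163
gripper_force: 12.0
```

arm_command --deltas '[[[0, 0, -0.1, 0, 0, 0], [0, 0, 0, 0, 0, 0], [0, 0, 0, 0, 0, 0], [0, 0, 0, 0, 0, 0]]]'

```text
t: 16.6
tool_pos: [0.6132, 0.2077, 0.1627]
orientation: [3.142, -0.001, 0.0]
force: [0.2, 0.0, -0.8]
opening: 0.0159
gripper_force: 12.0
```

arm_command --deltas '[[[0, 0, -0.1, 0, 0, 0], [0, 0, 0, 0, 0, 0], [0, 0, 0, 0, 0, 0], [0, 0, 0, 0, 0, 0]]]'

```text
t: 16.93
tool_pos: [0.6135, 0.2078, 0.1627]
orientation: [-3.141, 0.001, -0.002]
force: [-1.9, -0.8, 4.6]
opening: 0.0161
gripper_force: 12.0
```

arm_command --deltas '[[[0, 0, 0, 0, 0, 0], [0, 0, 0, 0, 0, 0], [0, 0, 0, 0, 0, 0], [0, 0, 0, 0, 0, 0], [0, 0, 0, 0, 0, 0], [0, 0, 0, 0, 0, 0], [0, 0, 0, 0, 0, 0], [0, 0, 0, 0, 0, 0]]]' --gripper 1

```text
t: 17.6
tool_pos: [0.6132, 0.2077, 0.1616]
orientation: [3.142, -0.0, -0.0]
force: [-0.4, -0.8, -0.4]
opening: 0.0651
gripper_force: 0.0
```

arm_command --deltas '[[[0, 0, 1, 0, 0, 0], [0, 0, 2.5, 0, 0, 0], [0, 0, 3, 0, 0, 0], [0, 0, 3, 0, 0, 0], [0, 0, 2, 0, 0, 0], [0, 0, 1, 0, 0, 0], [0, 0, 0, 0, 0, 0], [0, 0, 0, 0, 0, 0], [0, 0, 0, 0, 0, 0]]]'

```text
t: 18.35
tool_pos: [0.6124, 0.2075, 0.2844]
orientation: [3.141, -0.0, -0.005]
force: [-0.1, 0.1, -0.4]
opening: 0.093
gripper_force: 0.0
```

Run:
```python
from meas import *
m,a=shot("wrist","w8.png"); pickle.dump(m,open("w8.pkl","wb")); m2,b=shot("scene","s8.png")
s=monitor.read_state(); print(s["t"],s["tool_pos"],s["orientation"],s["opening"])
p=proj(m,(.6135,.2078,.159)); print("pred disc",p, "knob top",proj(m,(.6135,.2078,.181)))
x,y=int(p[0])-120,int(p[1])-120
A=cv2.resize(a[max(y,0):y+240,x:x+240],(500,500)); u=proj(m2,(.6135,.2078,.12)).astype(int); print("scene",u)
B=cv2.resize(b[u[1]-50:u[1]+50,u[0]-50:u[0]+50],(500,500),interpolation=cv2.INTER_CUBIC)
B=B[:,100:400]; A=A[:B.shape[0]]; cv2.imwrite("pics/c8.png",np.hstack([A,B]))
```

```text
18.45 [0.61222913 0.20747652 0.28411024] [ 3.14069691e+00 -5.45029557e-04 -5.79503067e-03] 0.09244649121263475
pred disc [312.26727676 235.59643984] knob top [312.27589354 242.05213883]
scene [400 188]
```

View pics/c8.png

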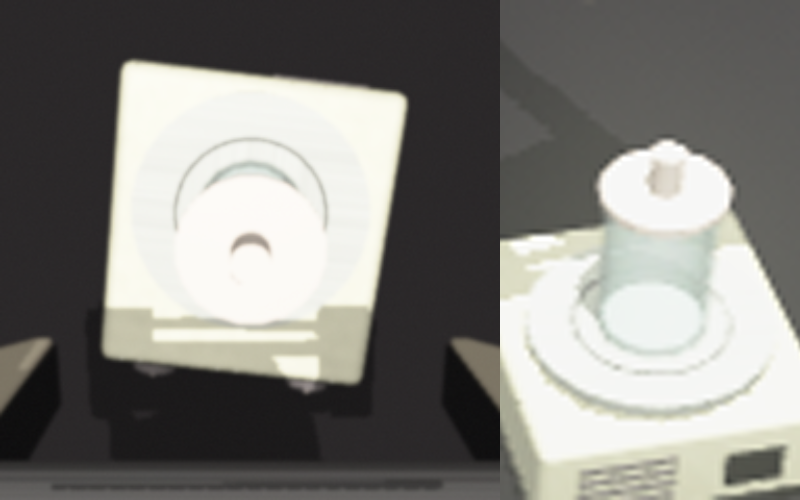

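The lid sits level on the rim, with its disc centred at about (250,250) in the crop. The beaker stands concentric with the ring. Next is the bottle.

arm_command --deltas '[[[-1.21, -3.77, 0, 0, 0, 6.71], [-1.21, -3.77, 0, 0, 0, 6.71], [-1.21, -3.77, 0, 0, 0, 6.71], [-1.21, -3.77, 0, 0, 0, 6.71], [-1.21, -3.77, 0, 0, 0, 6.71], [-1.21, -3.77, 0, 0, 0, 6.71], [-1.21, -3.77, 0, 0, 0, 6.71], [-1.21, -3.77, 0, 0, 0, 6.71], [-1.21, -3.77, 0, 0, 0, 6.71], [-1.21, -3.77, 0, 0, 0, 6.71], [-1.21, -3.77, 0, 0, 0, 6.71], [-1.21, -3.77, 0, 0, 0, 6.71]]]'

```text
t: 19.45
tool_pos: [0.4707, -0.2343, 0.2853]
orientation: [-2.428, -1.991, 0.001]
force: [1.2, -0.1, -0.4]
opening: 0.0928
gripper_force: 0.0
```

arm_command --deltas '[[[-1.21, -3.77, 0, 0, 0, 6.71], [-1.21, -3.77, 0, 0, 0, 6.71], [0, 0, 0, 0, 0, 0], [0, 0, 0, 0, 0, 0], [0, 0, 0, 0, 0, 0], [0, 0, 0, 0, 0, 0]]]'

```text
t: 19.95
tool_pos: [0.4489, -0.3054, 0.286]
orientation: [-2.192, -2.249, -0.001]
force: [-0.0, 0.5, 0.7]
opening: 0.0926
gripper_force: 0.0
```

Run:
```python
from meas import *
for i in range(3): m,a=shot("wrist","w9.png")
pickle.dump(m,open("w9.pkl","wb"))
s=monitor.read_state(); print(s["t"],s["tool_pos"],s["orientation"],s["q"])
R=cv2.Rodrigues(s["orientation"])[0]; print("yaw",np.degrees(np.arctan2(R[1,0],R[0,0])),R[:,2])
print("pred cap",proj(m,(.443,-.3203,.12)))
```

```text
20.1 [ 0.44921636 -0.30537586  0.28663878] [-2.19101209e+00 -2.25137868e+00 -2.37042778e-04] [-6.91545001e-01 -4.22063587e-02  1.54306155e+00  1.55453939e-04
  1.64078317e+00 -7.18709984e-01]
yaw 91.55706178758093 [ 6.36838473e-05  1.48599379e-04 -9.99999987e-01]
pred cap [304.65169305 242.13175891]
```

View pics/w9.png

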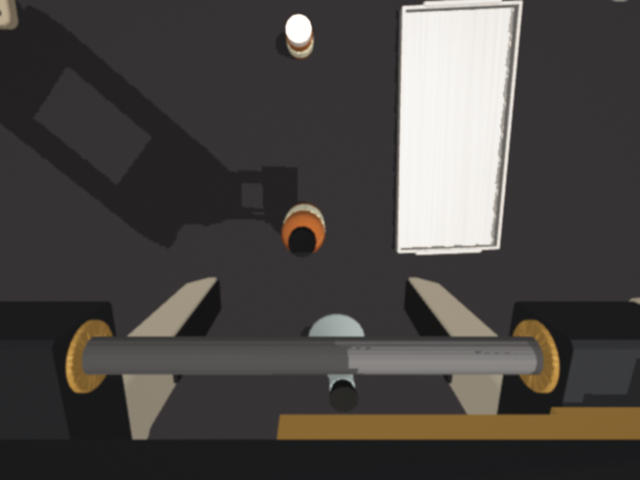

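The bottle cap is at (302,242) in w9, about 2 mm from the predicted spot. The flask is clear behind it.

arm_command --deltas '[[[-0.7, -1.5, -2, 0, 0, 2.4], [0, 0, -4, 0, 0, 0], [0, 0, -4, 0, 0, 0], [0, 0, -4, 0, 0, 0], [0, 0, -4, 0, 0, 0], [0, 0, -3, 0, 0, 0], [0, 0, -2, 0, 0, 0], [0, 0, -0.7, 0, 0, 0], [0, 0, 0, 0, 0, 0], [0, 0, 0, 0, 0, 0], [0, 0, 0, 0, 0, 0]]]'

```text
t: 21.02
tool_pos: [0.4431, -0.3225, 0.052]
orientation: [2.142, 2.293, 0.0]
force: [-0.3, -0.1, -0.7]
opening: 0.0929
gripper_force: 0.0
```

Run:
```python
from meas import *
for i in range(3): eyes.read_camera("wrist")
s=monitor.read_state(); print(s["t"],s["tool_pos"],s["force"])
R=cv2.Rodrigues(s["orientation"])[0]; print("yaw",np.degrees(np.arctan2(R[1,0],R[0,0])))
m=pickle.load(open("w9.pkl","rb")); print(ray(m,302,242,.12))
```

```text
21.1667 [ 0.44278962 -0.32256122  0.05164527] [-0.32891985  0.37028422  1.02465847]
yaw 93.8884315104378
[ 0.44041762 -0.32023812  0.12      ]
```

arm_command --deltas '[[[-0.1, 0.2, -0.35, 0, 0, 0], [0, 0, 0, 0, 0, 0], [0, 0, 0, 0, 0, 0], [0, 0, 0, 0, 0, 0], [0, 0, 0, 0, 0, 0]]]'

```text
t: 21.58
tool_pos: [0.4406, -0.3196, 0.0462]
orientation: [-2.145, -2.295, 0.0]
force: [0.3, -0.0, 0.3]
opening: 0.0931
gripper_force: 0.0
```

arm_command --deltas '[[[0, 0, 0, 0, 0, 0], [0, 0, 0, 0, 0, 0], [0, 0, 0, 0, 0, 0], [0, 0, 0, 0, 0, 0], [0, 0, 0, 0, 0, 0], [0, 0, 0, 0, 0, 0], [0, 0, 0, 0, 0, 0], [0, 0, 0, 0, 0, 0], [0, 0, 0, 0, 0, 0], [0, 0, 0, 0, 0, 0]]]' --gripper -1 --squeeze 25

```text
t: 22.42
tool_pos: [0.4405, -0.3196, 0.0461]
orientation: [-2.145, -2.295, 0.0]
force: [-1.2, -0.4, 0.3]
opening: 0.0473
gripper_force: 24.9
```

arm_command --deltas '[[[0, 0, 1.5, 0, 0, 0], [0, 0, 3, 0, 0, 0], [0, 0, 3, 0, 0, 0], [0, 0, 2, 0, 0, 0], [0, 0, 0.5, 0, 0, 0], [0, 0, 0, 0, 0, 0], [0, 0, 0, 0, 0, 0]]]'

```text
t: 23.0
tool_pos: [0.4402, -0.3192, 0.1448]
orientation: [-2.144, -2.294, -0.0]
force: [-0.4, 0.1, -2.8]
opening: 0.0474
gripper_force: 24.9
```

arm_command --deltas '[[[1.0, 1.02, 0, 0, 0, 0], [2.0, 2.05, 0, 0, 0, 0], [2.5, 2.56, 0, 0, 0, 0], [2.5, 2.56, 0, 0, 0, 0], [2.5, 2.56, 0, 0, 0, 0], [2.5, 2.56, 0, 0, 0, 0], [2.0, 2.05, 0, 0, 0, 0], [1.3, 1.33, 0, 0, 0, 0], [0.8, 0.82, 0, 0, 0, 0], [0, 0, 0, 0, 0, 0], [0, 0, 0, 0, 0, 0], [0, 0, 0, 0, 0, 0]]]'

```text
t: 24.0
tool_pos: [0.6104, -0.1453, 0.145]
orientation: [-2.145, -2.294, 0.002]
force: [0.1, 0.0, -3.1]
opening: 0.0477
gripper_force: 24.9
```

Run:
```python
from meas import *
for i in range(4): m,a=shot("wrist","w10.png")
pickle.dump(m,open("w10.pkl","wb"))
s=monitor.read_state(); print(s["t"],s["tool_pos"],s["force"],s["opening"])
R=cv2.Rodrigues(s["orientation"])[0]; print("yaw",np.degrees(np.arctan2(R[1,0],R[0,0])))
```

```text
24.2 [ 0.61109753 -0.14551721  0.14622389] [ 0.14432428 -0.82006962 -2.15523401] 0.04762320634122296
yaw 93.80625151602109
```

View pics/w10.png

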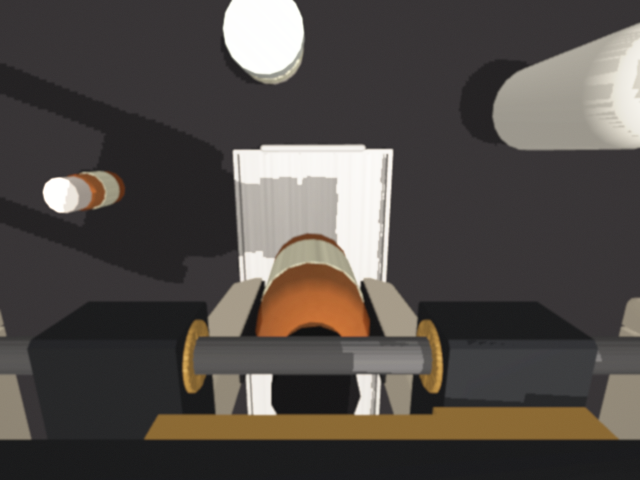

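The bottle hangs upright over the tray in w10, with the tray's near-stirrer end corners at (235,151) and (391,151).

arm_command --deltas '[[[0.1, 0.15, -2, 0, 0, 0], [0, 0, -2.5, 0, 0, 0], [0, 0, -2, 0, 0, 0], [0, 0, -1.2, 0, 0, 0], [0, 0, -0.7, 0, 0, 0], [0, 0, 0, 0, 0, 0], [0, 0, 0, 0, 0, 0], [0, 0, 0, 0, 0, 0], [0, 0, 0, 0, 0, 0]]]'

```text
t: 24.95
tool_pos: [0.6139, -0.1434, 0.064]
orientation: [2.143, 2.294, 0.002]
force: [0.1, -0.9, -2.1]
opening: 0.0472
gripper_force: 24.9
```

Run:
```python
from meas import *
for i in range(3): eyes.read_camera("wrist")
s=monitor.read_state(); print(s["t"],s["tool_pos"],s["force"])
m=pickle.load(open("w10.pkl","rb")); A=ray(m,235,151,.014);B=ray(m,391.5,151,.014); print(A,B,(A+B)/2,np.linalg.norm(A-B),np.degrees(np.arctan2(*(B-A)[:2])))
```

```text
25.1 [ 0.61328812 -0.14319823  0.06323311] [-0.34676394  0.34375256 -2.90710676]
[ 0.54389396 -0.07926265  0.014     ] [ 0.67162892 -0.07072938  0.014     ] [ 0.60776144 -0.07499601  0.014     ] 0.128019666306893 86.17806575933098
```

arm_command --deltas '[[[-0.1, -0.1, -0.5, 0, 0, 0], [0, 0, -0.4, 0, 0, 0], [0, 0, -0.3, 0, 0, 0], [0, 0, 0, 0, 0, 0], [0, 0, 0, 0, 0, 0], [0, 0, 0, 0, 0, 0]]]'

```text
t: 25.6
tool_pos: [0.6115, -0.144, 0.0499]
orientation: [-2.145, -2.295, 0.0]
force: [-0.1, -0.1, -2.3]
opening: 0.0474
gripper_force: 24.9
```

arm_command --deltas '[[[0, 0, -0.1, 0, 0, 0], [0, 0, 0, 0, 0, 0], [0, 0, 0, 0, 0, 0]]]'

```text
t: 25.85
tool_pos: [0.6116, -0.144, 0.0491]
orientation: [-2.145, -2.295, 0.0]
force: [-0.2, -0.9, -2.1]
opening: 0.0478
gripper_force: 24.9
```

arm_command --deltas '[[[0, 0, -0.1, 0, 0, 0], [0, 0, 0, 0, 0, 0], [0, 0, 0, 0, 0, 0], [0, 0, 0, 0, 0, 0]]]'

```text
t: 26.18
tool_pos: [0.6118, -0.1441, 0.0489]
orientation: [2.145, 2.295, 0.0]
force: [-4.0, 1.6, 6.0]
opening: 0.0475
gripper_force: 25.0
```

arm_command --deltas '[[[0, 0, 0, 0, 0, 0], [0, 0, 0, 0, 0, 0], [0, 0, 0, 0, 0, 0], [0, 0, 0, 0, 0, 0], [0, 0, 0, 0, 0, 0], [0, 0, 0, 0, 0, 0], [0, 0, 0, 0, 0, 0]]]' --gripper 1

```text
t: 26.77
tool_pos: [0.6116, -0.144, 0.0481]
orientation: [2.145, 2.296, 0.0]
force: [0.2, 0.7, -0.1]
opening: 0.0893
gripper_force: 0.0
```

arm_command --deltas '[[[0, 0, 1.5, 0, 0, 0], [0, 0, 3, 0, 0, 0], [0, 0, 4, 0, 0, 0], [0, 0, 4, 0, 0, 0], [0, 0, 2, 0, 0, 0], [-1, 3.6, 0, 0, 0, 0], [-1, 3.6, 0, 0, 0, 0], [-1, 3.6, 0, 0, 0, 0], [-1.3, 3.7, 0, 0, 0, 0], [0, 0, 0, 0, 0, 0], [0, 0, 0, 0, 0, 0], [0, 0, 0, 0, 0, 0]]]'

```text
t: 27.77
tool_pos: [0.5689, 0.0008, 0.1934]
orientation: [2.143, 2.296, -0.0]
force: [0.0, -0.2, 0.2]
opening: 0.0928
gripper_force: 0.0
```

Run:
```python
from meas import *
for i in range(3): m,a=shot("wrist","w11.png")
pickle.dump(m,open("w11.pkl","wb")); g=cv2.cvtColor(a,6)
s=monitor.read_state(); print(s["t"],s["tool_pos"],s["force"])
p=proj(m,(.569,.0008,.048)); print("pred",p); p=p.astype(int)
for thr in (180,205): print(circ(m,blob(a,g>thr,p[0],p[1]-5),.048))
```

```text
27.9167 [ 5.68964087e-01 -3.28835279e-04  1.93063125e-01] [-0.41007006 -0.02882534 -0.98622431]
pred [311.392302   230.77575874]
[5.690e-01 5.000e-04 2.660e-02 5.691e-01 6.000e-04 2.590e-02]
[ 0.5858 -0.1139  0.389   0.585  -0.1153  0.3884]
```

arm_command --deltas '[[[0, 0.1, -3, 0, 0, 0], [0, 0, -4, 0, 0, 0], [0, 0, -4, 0, 0, 0], [0, 0, -3, 0, 0, 0], [0, 0, -2, 0, 0, 0], [0, 0, -0.8, 0, 0, 0], [0, 0, 0, 0, 0, 0], [0, 0, 0, 0, 0, 0], [0, 0, 0, 0, 0, 0], [0, 0, 0, 0, 0, 0], [0, 0, 0, 0, 0, 0]]]'

```text
t: 28.83
tool_pos: [0.5701, 0.0018, 0.0271]
orientation: [2.143, 2.294, 0.003]
force: [-0.0, 0.4, -0.0]
opening: 0.0927
gripper_force: 0.0
```

arm_command --deltas '[[[0, 0, -0.3, 0, 0, 0], [0, 0, 0, 0, 0, 0], [0, 0, 0, 0, 0, 0], [0, 0, 0, 0, 0, 0], [0, 0, 0, 0, 0, 0]]]'

```text
t: 29.25
tool_pos: [0.5686, 0.002, 0.0222]
orientation: [-2.145, -2.296, 0.0]
force: [-1.0, -0.2, -0.3]
opening: 0.0932
gripper_force: 0.0
```

arm_command --deltas '[[[0, -0.15, -0.1, 0, 0, 0], [0, 0, 0, 0, 0, 0], [0, 0, 0, 0, 0, 0], [0, 0, 0, 0, 0, 0]]]'

```text
t: 29.58
tool_pos: [0.5686, 0.0005, 0.0211]
orientation: [-2.145, -2.295, 0.0]
force: [0.6, 0.0, -0.0]
opening: 0.093
gripper_force: 0.0
```

arm_command --deltas '[[[0, 0, 0, 0, 0, 0], [0, 0, 0, 0, 0, 0], [0, 0, 0, 0, 0, 0], [0, 0, 0, 0, 0, 0], [0, 0, 0, 0, 0, 0], [0, 0, 0, 0, 0, 0], [0, 0, 0, 0, 0, 0], [0, 0, 0, 0, 0, 0], [0, 0, 0, 0, 0, 0]]]' --gripper -1 --squeeze 20

```text
t: 30.33
tool_pos: [0.5687, 0.0005, 0.0212]
orientation: [2.145, 2.295, 0.0]
force: [-0.3, 0.8, -0.3]
opening: 0.0533
gripper_force: 20.0
```

arm_command --deltas '[[[0, 0, 1.5, 0, 0, 0], [0, 0, 3, 0, 0, 0], [0, 0, 4, 0, 0, 0], [0, 0, 4, 0, 0, 0], [0, 0, 4, 0, 0, 0], [0, 0, 1.5, 0, 0, 0], [0, 0, 0, 0, 0, 0]]]'

```text
t: 30.92
tool_pos: [0.5717, 0.0002, 0.2074]
orientation: [2.14, 2.29, 0.009]
force: [1.0, -0.1, 0.4]
opening: 0.0535
gripper_force: 20.0
```

arm_command --deltas '[[[0.4, -1.8, 0, 0, 0, 0], [0.7, -3.2, 0, 0, 0, 0], [0.8, -3.5, 0, 0, 0, 0], [0.8, -3.5, 0, 0, 0, 0], [0.8, -3.5, 0, 0, 0, 0], [0.7, -3.0, 0, 0, 0, 0], [0.4, -2.0, 0, 0, 0, 0], [0.2, -1.0, 0, 0, 0, 0], [0, 0, 0, 0, 0, 0], [0, 0, 0, 0, 0, 0], [0, 0, 0, 0, 0, 0]]]'

```text
t: 31.83
tool_pos: [0.6163, -0.2129, 0.2004]
orientation: [-2.143, -2.295, -0.0]
force: [-0.4, 1.0, -0.8]
opening: 0.0534
gripper_force: 20.0
```

Run:
```python
from meas import *
for i in range(4): m,a=shot("wrist","w12.png")
pickle.dump(m,open("w12.pkl","wb"))
s=monitor.read_state(); print(s["t"],s["tool_pos"],s["force"],s["opening"])
R=cv2.Rodrigues(s["orientation"])[0]; print("yaw",np.degrees(np.arctan2(R[1,0],R[0,0])))
```

```text
32.0333 [ 0.61678027 -0.21321721  0.20141658] [ 0.96489268  0.58399845 -0.63351479] 0.05373286816218675
yaw 93.97684997570597
```

View pics/w12.png

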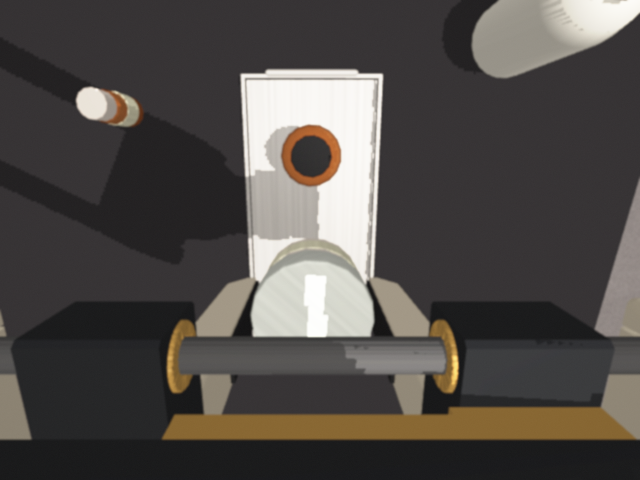

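The bottle stands upright in the tray at (311,155) in w12, and the jar is held level.

arm_command --deltas '[[[0, -0.12, -3, 0, 0, 0], [0, 0, -4, 0, 0, 0], [0, 0, -4, 0, 0, 0], [0, 0, -3, 0, 0, 0], [0, 0, -1.5, 0, 0, 0], [0, 0, -0.8, 0, 0, 0], [0, 0, 0, 0, 0, 0], [0, 0, 0, 0, 0, 0], [0, 0, 0, 0, 0, 0], [0, 0, 0, 0, 0, 0], [0, 0, 0, 0, 0, 0]]]'

```text
t: 32.95
tool_pos: [0.618, -0.2163, 0.0404]
orientation: [2.143, 2.293, 0.002]
force: [-0.5, 1.0, -2.1]
opening: 0.0534
gripper_force: 20.0
```

Run:
```python
from meas import *
for i in range(3): eyes.read_camera("wrist")
s=monitor.read_state(); print(s["t"],s["tool_pos"],s["force"])
m=pickle.load(open("w12.pkl","rb")); print("bottle",ray(m,311,155.5,.123),ray(m,311.5,155,.098))
print("jar top",ray(m,312.5,312,.2014-.0212+.048), "target bottle .612 -.1447")
```

```text
33.1 [ 0.61708406 -0.21595312  0.03904179] [-0.12719839 -0.17107674 -0.97826228]
bottle [ 0.61194306 -0.1455376   0.123     ] [ 0.61223184 -0.14537117  0.098     ]
jar top [ 0.61733921 -0.2098036   0.2282    ] target bottle .612 -.1447
```

arm_command --deltas '[[[0, 0.1, -0.6, 0, 0, 0], [0, 0, -0.5, 0, 0, 0], [0, 0, -0.2, 0, 0, 0], [0, 0, 0, 0, 0, 0], [0, 0, 0, 0, 0, 0], [0, 0, 0, 0, 0, 0]]]'

```text
t: 33.6
tool_pos: [0.6164, -0.2146, 0.0247]
orientation: [-2.144, -2.295, 0.0]
force: [-0.4, -0.9, -2.1]
opening: 0.0536
gripper_force: 20.0
```

arm_command --deltas '[[[0, 0, -0.1, 0, 0, 0], [0, 0, 0, 0, 0, 0], [0, 0, 0, 0, 0, 0]]]'

```text
t: 33.85
tool_pos: [0.6167, -0.2148, 0.0242]
orientation: [2.145, 2.295, 0.0]
force: [0.3, 0.2, -0.6]
opening: 0.0536
gripper_force: 20.0
```

arm_command --deltas '[[[0, 0, -0.1, 0, 0, 0], [0, 0, 0, 0, 0, 0], [0, 0, 0, 0, 0, 0], [0, 0, 0, 0, 0, 0]]]'

```text
t: 34.18
tool_pos: [0.6167, -0.2148, 0.0241]
orientation: [2.145, 2.295, -0.0]
force: [-2.3, 1.3, 4.9]
opening: 0.0534
gripper_force: 20.0
```

arm_command --deltas '[[[0, 0, 0, 0, 0, 0], [0, 0, 0, 0, 0, 0], [0, 0, 0, 0, 0, 0], [0, 0, 0, 0, 0, 0], [0, 0, 0, 0, 0, 0], [0, 0, 0, 0, 0, 0], [0, 0, 0, 0, 0, 0]]]' --gripper 1

```text
t: 34.77
tool_pos: [0.6166, -0.2147, 0.0231]
orientation: [-2.145, -2.295, 0.0]
force: [0.3, -0.2, -1.1]
opening: 0.0919
gripper_force: 0.0
```

arm_command --deltas '[[[0, 0, 1.5, 0, 0, 0], [0, 0, 3, 0, 0, 0], [0, 0, 4, 0, 0, 0], [0, 0, 4, 0, 0, 0], [0, 0, 2.5, 0, 0, 0], [0, 0, 0, 0, 0, 0]]]'

```text
t: 35.27
tool_pos: [0.6206, -0.2164, 0.1835]
orientation: [2.136, 2.286, 0.007]
force: [0.7, -0.1, 1.1]
opening: 0.0928
gripper_force: 0.0
```

arm_command --deltas '[[[-1.5, 0.8, 0, 0, 0, 0], [-3.1, 1.64, 0, 0, 0, 0], [-3.1, 1.64, 0, 0, 0, 0], [-3.1, 1.64, 0, 0, 0, 0], [-3.1, 1.64, 0, 0, 0, 0], [-3.1, 1.64, 0, 0, 0, 0], [-1.5, 0.8, 0, 0, 0, 0], [0, 0, 0, 0, 0, 0], [0, 0, 0, 0, 0, 0], [0, 0, 0, 0, 0, 0], [0, 0, 0, 0, 0, 0]]]'

```text
t: 36.18
tool_pos: [0.4324, -0.1172, 0.1736]
orientation: [2.145, 2.295, 0.0]
force: [0.0, 0.1, 0.5]
opening: 0.0929
gripper_force: 0.0
```

Run:
```python
from meas import *
for i in range(3): m,a=shot("wrist","w13.png")
pickle.dump(m,open("w13.pkl","wb")); g=cv2.cvtColor(a,6)
s=monitor.read_state(); print(s["t"],s["tool_pos"],s["force"])
p=proj(m,(.4312,-.117,.061)); print("pred",p); p=p.astype(int)
for thr in (150,200): print(circ(m,blob(a,g>thr,p[0],p[1]),.061))
```

```text
36.3333 [ 0.43205889 -0.11705542  0.17308066] [-0.17431853  0.37235722  0.35718901]
pred [310.08668608 240.55540164]
[ 0.4308 -0.1122  0.0181  0.4308 -0.1123  0.0164]
[ 0.4308 -0.116   0.0139  0.4308 -0.1162  0.0132]
```

arm_command --deltas '[[[-0.1, 0.03, -3, 0, 0, 0], [0, 0, -4, 0, 0, 0], [0, 0, -4, 0, 0, 0], [0, 0, -2.5, 0, 0, 0], [0, 0, -1.2, 0, 0, 0], [0, 0, -0.6, 0, 0, 0], [0, 0, 0, 0, 0, 0], [0, 0, 0, 0, 0, 0], [0, 0, 0, 0, 0, 0], [0, 0, 0, 0, 0, 0], [0, 0, 0, 0, 0, 0]]]'

```text
t: 37.25
tool_pos: [0.4317, -0.1169, 0.0214]
orientation: [2.143, 2.294, 0.001]
force: [-0.2, 0.4, -0.2]
opening: 0.093
gripper_force: 0.0
```

arm_command --deltas '[[[0, 0, -0.2, 0, 0, 0], [0, 0, 0, 0, 0, 0], [0, 0, 0, 0, 0, 0], [0, 0, 0, 0, 0, 0], [0, 0, 0, 0, 0, 0]]]'

```text
t: 37.67
tool_pos: [0.4306, -0.1164, 0.0182]
orientation: [-2.145, -2.295, 0.0]
force: [-0.2, -0.1, -1.1]
opening: 0.0928
gripper_force: 0.0
```

arm_command --deltas '[[[0, 0, -0.5, 0, 0, 0], [0, 0, 0, 0, 0, 0], [0, 0, 0, 0, 0, 0], [0, 0, 0, 0, 0, 0]]]'

```text
t: 38.0
tool_pos: [0.4304, -0.1163, 0.0129]
orientation: [-2.144, -2.295, 0.0]
force: [0.9, 0.1, 0.3]
opening: 0.093
gripper_force: 0.0
```

arm_command --deltas '[[[0, 0, 0, 0, 0, 0], [0, 0, 0, 0, 0, 0], [0, 0, 0, 0, 0, 0], [0, 0, 0, 0, 0, 0], [0, 0, 0, 0, 0, 0], [0, 0, 0, 0, 0, 0], [0, 0, 0, 0, 0, 0], [0, 0, 0, 0, 0, 0], [0, 0, 0, 0, 0, 0], [0, 0, 0, 0, 0, 0], [0, 0, 0, 0, 0, 0], [0, 0, 0, 0, 0, 0]]]' --gripper -1 --squeeze 12

```text
t: 39.0
tool_pos: [0.4306, -0.1164, 0.0132]
orientation: [-2.145, -2.296, 0.0]
force: [-0.4, -1.1, 0.4]
opening: 0.0275
gripper_force: 12.0
```

arm_command --deltas '[[[0, 0, 0, 0, 0, 0], [0, 0, 0, 0, 0, 0]]]'

```text
t: 39.17
tool_pos: [0.4306, -0.1164, 0.0131]
orientation: [-2.145, -2.295, 0.0]
force: [0.4, 0.6, 1.6]
opening: 0.0275
gripper_force: 12.0
```

arm_command --deltas '[[[0, 0, 1.5, 0, 0, 0], [0, 0, 3, 0, 0, 0], [0, 0, 4, 0, 0, 0], [0, 0, 2.5, 0, 0, 0], [0, 0, 0, 0, 0, 0]]]'

```text
t: 39.58
tool_pos: [0.4343, -0.1179, 0.1296]
orientation: [2.138, 2.289, 0.006]
force: [0.7, -0.6, 0.2]
opening: 0.0275
gripper_force: 12.0
```

arm_command --deltas '[[[1.5, -1.32, 0, 0, 0, 0], [2.7, -2.38, 0, 0, 0, 0], [2.9, -2.55, 0, 0, 0, 0], [2.9, -2.55, 0, 0, 0, 0], [2.9, -2.55, 0, 0, 0, 0], [2.9, -2.55, 0, 0, 0, 0], [2.0, -1.76, 0, 0, 0, 0], [1.3, -1.14, 0, 0, 0, 0], [0, 0, 0, 0, 0, 0], [0, 0, 0, 0, 0, 0], [0, 0, 0, 0, 0, 0]]]'

```text
t: 40.5
tool_pos: [0.6207, -0.2836, 0.1221]
orientation: [-2.143, -2.294, 0.001]
force: [0.0, -0.2, -0.8]
opening: 0.0275
gripper_force: 12.0
```

Run:
```python
from meas import *
for i in range(4): m,a=shot("wrist","w14.png")
pickle.dump(m,open("w14.pkl","wb"))
s=monitor.read_state(); print(s["t"],s["tool_pos"],s["force"],s["opening"])
R=cv2.Rodrigues(s["orientation"])[0]; print("yaw",np.degrees(np.arctan2(R[1,0],R[0,0])))
```

```text
40.7 [ 0.62120084 -0.28367506  0.12345588] [-0.44310423  0.31588879 -0.79402695] 0.027437340296245952
yaw 93.9204922039816
```

View pics/w14.png

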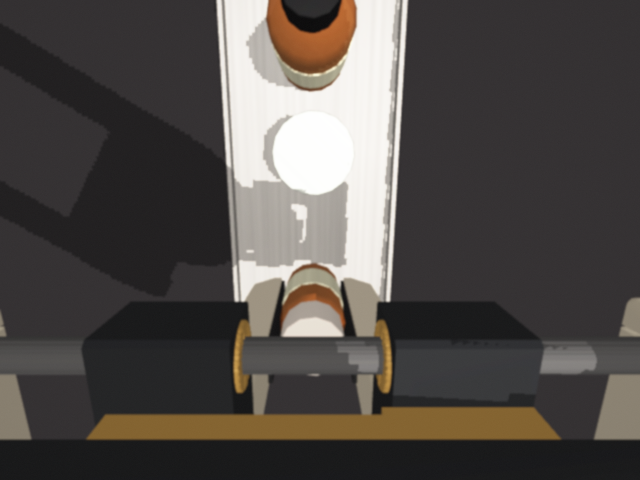

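In w14 the jar is upright at (313,152) and the bottle is behind it in line. The vial is held upright.

arm_command --deltas '[[[0, 0, -3, 0, 0, 0], [0, 0, -3, 0, 0, 0], [0, 0, -2, 0, 0, 0], [0, 0, -1, 0, 0, 0], [0, 0, -0.5, 0, 0, 0], [0, 0, 0, 0, 0, 0], [0, 0, 0, 0, 0, 0], [0, 0, 0, 0, 0, 0], [0, 0, 0, 0, 0, 0], [0, 0, 0, 0, 0, 0]]]'

```text
t: 41.53
tool_pos: [0.6225, -0.2849, 0.0297]
orientation: [2.143, 2.294, 0.001]
force: [-0.2, 0.4, -1.0]
opening: 0.0277
gripper_force: 12.0
```

Run:
```python
from meas import *
for i in range(3): eyes.read_camera("wrist")
s=monitor.read_state(); print(s["t"],s["tool_pos"],s["force"])
m=pickle.load(open("w14.pkl","rb")); print("jar",ray(m,313.5,152,.051))
```

```text
41.6833 [ 0.62190532 -0.28459536  0.02872979] [-0.35125238 -0.37099175 -0.90086659]
jar [ 0.61779882 -0.21369106  0.051     ]
```

arm_command --deltas '[[[0, 0.03, -0.5, 0, 0, 0], [0, 0, -0.4, 0, 0, 0], [0, 0, -0.1, 0, 0, 0], [0, 0, 0, 0, 0, 0], [0, 0, 0, 0, 0, 0], [0, 0, 0, 0, 0, 0]]]'

```text
t: 42.18
tool_pos: [0.6216, -0.2841, 0.0181]
orientation: [-2.145, -2.296, 0.0]
force: [0.9, -0.3, -0.5]
opening: 0.0275
gripper_force: 12.0
```

arm_command --deltas '[[[0, 0, -0.1, 0, 0, 0], [0, 0, 0, 0, 0, 0], [0, 0, 0, 0, 0, 0]]]'

```text
t: 42.43
tool_pos: [0.6217, -0.2841, 0.0172]
orientation: [2.145, 2.296, 0.0]
force: [0.8, -0.2, -0.3]
opening: 0.0276
gripper_force: 12.0
```

arm_command --deltas '[[[0, 0, -0.1, 0, 0, 0], [0, 0, 0, 0, 0, 0], [0, 0, 0, 0, 0, 0]]]'

```text
t: 42.68
tool_pos: [0.6217, -0.2842, 0.0163]
orientation: [2.145, 2.295, 0.0]
force: [-0.3, -0.6, -0.4]
opening: 0.0279
gripper_force: 12.0
```

arm_command --deltas '[[[0, 0, -0.1, 0, 0, 0], [0, 0, 0, 0, 0, 0], [0, 0, 0, 0, 0, 0]]]'

```text
t: 42.93
tool_pos: [0.6217, -0.2842, 0.0162]
orientation: [2.145, 2.295, -0.0]
force: [-3.2, 0.9, 5.6]
opening: 0.0279
gripper_force: 12.0
```

arm_command --deltas '[[[0, 0, 0, 0, 0, 0], [0, 0, 0, 0, 0, 0], [0, 0, 0, 0, 0, 0], [0, 0, 0, 0, 0, 0], [0, 0, 0, 0, 0, 0], [0, 0, 0, 0, 0, 0]]]' --gripper 0.2

```text
t: 43.43
tool_pos: [0.6216, -0.2841, 0.015]
orientation: [-2.145, -2.295, 0.0]
force: [0.1, 0.6, 1.0]
opening: 0.0552
gripper_force: 0.0
```

arm_command --deltas '[[[0, 0, 1.0, 0, 0, 0], [0, 0, 2.5, 0, 0, 0], [0, 0, 4, 0, 0, 0], [0, 0, 4, 0, 0, 0], [0, 0, 4, 0, 0, 0], [-1, -2.5, 3, 0, 0, 0], [-1, -2.5, 3, 0, 0, 0], [-1, -2.5, 2, 0, 0, 0], [-1, -2.5, 0, 0, 0, 0], [0, 0, 0, 0, 0, 0], [0, 0, 0, 0, 0, 0], [0, 0, 0, 0, 0, 0]]]'

```text
t: 44.43
tool_pos: [0.5815, -0.3836, 0.2499]
orientation: [-2.145, -2.294, -0.001]
force: [-0.2, 0.0, 0.2]
opening: 0.0556
gripper_force: 0.0
```

Run:
```python
from meas import *
for i in range(3): m,a=shot("wrist","w15.png")
pickle.dump(m,open("w15.pkl","wb")); ms,b=shot("scene","s15.png"); mt,c=shot("top","t15.png")
s=monitor.read_state(); print(s["t"],s["tool_pos"],s["force"])
for n,P in dict(jar=(.6168,-.2145,.051),bottle=(.612,-.1447,.123),vial=(.6216,-.2843,.064)).items(): print(n,proj(m,P))
B=cv2.resize(b[140:310,150:470],(640,340),interpolation=cv2.INTER_CUBIC); cv2.imwrite("pics/f15.png",np.vstack([a[:255],B]))
```

```text
44.6833 [ 0.58200806 -0.38296966  0.24971184] [ 0.23023879  0.21173888 -0.00464134]
jar [361.36531543  46.55258401]
bottle [379.05929216 -96.81111526]
vial [360.58493048 124.38705823]
```

View pics/f15.png

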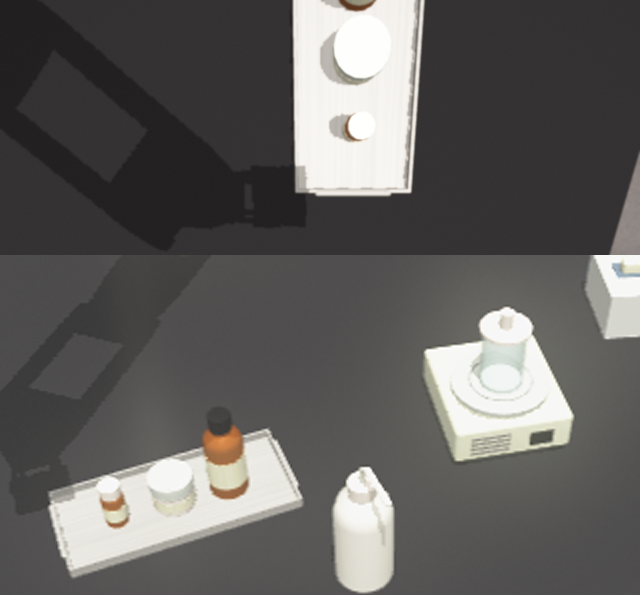

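Everything is upright and in place. The jar at (362,47) and the vial at (361,125) are within about a pixel of their targets, the bottle is in line, and the lid is level. Handing in.

```bash
python3 -c "
from plant import ticket
print(ticket.close_job())"
```

```text
the job is handed in; nothing more can be done
None
```

The job is handed in: the last images show the beaker centred on the stirrer plate with its lid flat on the rim, and the bottle, jar and vial upright and about 70 mm apart along the tray's middle line; no verdict came back.

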